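# Tamp the sprung plate of a sample cassette home

### The arm

A 6-joint arm with a two-finger parallel gripper is mounted at the origin on the work surface. World frame = base frame: x ahead of the robot, y to its left, z up, the work surface at z = 0. Lengths are in mm, angles in rad, forces in N, time in s.
With the tool pointing down it reaches from about 300 to 775 mm from the base axis. Payload 14.6 kg.
Tool frame: the origin (TCP) lies on the centre line of the jaws, within the pads' length; the fingertips stand 19 mm ahead of it and the grasp point (between the pads) is the TCP (bot.tip_reach is the distance from the TCP to the fingertips, in mm); z points along the fingers, y is the line along which they close (so a half turn about z gives the same grasp; the last joint's range is limited). The gripper opens to 85 mm and grips with 20 to 120 N. Pads are 22 mm wide; open, the fingers measure 114 mm over their backs; the gripper's body (76 mm by 85 mm) begins 54 mm behind the grasp point. The pads swing forward as they close: fully open they stand 13 mm farther back than shut.
Start: joints at [1.102, 0.3, 1.521, -0, 1.321, -0.067], TCP at [215.088, 506.188, 250.281] pointing down, gripper open.
Joint ranges: [-3.03, 3.03], [-0.79, 2.21], [0.23, 2.52], [-1.04, 4.18], [0, 3.07], [-2.55, 2.55]. Speed limits (rad/s): [2.22, 2.22, 2.57, 3.14, 3.14, 3.14].

### API

Orientations are given as a unit quaternion [w, x, y, z].
In Python, from rig import bot gives the robot as it stands. Calls block until the motion is done:
- bot.move_to(position, orientation): joint-space move of the TCP to a pose.
- bot.servo_line(position, attitude=None, speed=150, until_force=None): straight line of the TCP; attitude=None keeps the orientation; speed is the mean speed in mm/s. With until_force (N) it stops when the force on the tool has changed by that much, and returns True; else False.
- bot.move_joints(angles): joint-space move.
- bot.move_gripper(opening, grip_force=None): finger opening in mm; grip_force is the grip in N (None keeps the last); returns when the fingers have stopped.
- bot.dwell(seconds).
- bot.ik(position, orientation): joint angles nearest the present ones, or None.
- bot.read_state(): the state.
- bot.read_camera(name): name is "side" or "top"; returns a dict with "image" (384x512x3 uint8, blue, green, red), "depth" (384x512 float32, mm along the optical axis (not along the pixel's ray), 0 where there is no reading), "fovy" (degrees; the focal length in pixels is half the picture's height over the tangent of half this angle, whatever the lens; pixels are square), "cx", "cy" (the principal point, pixels), "eye" and "attitude" of the camera in the world. Camera axes: x right, y down, z forward; pixel columns grow to the right and rows downward; lengths in mm; the calibration is good to about 2 mm. A picture is of the moment at which its call begins.
A pose or a line that the arm cannot do raises bot.MotionError and nothing moves.
- bot.finish_job(): hands the job in; it is judged then, once.
The state is a dict: "clock": time; "joint_positions": joint angles; "qvel": joint speeds; "effort": joint torques, N m; "ee_pos": TCP position; "tool_rot": TCP orientation; "ft_force": force on the tool from outside, world axes, zero at the start; "moment": the same for the moment, N m; "grip_width": finger opening in mm; "grip_force": force on a finger pad.
Only numpy, scipy, OpenCV 4.12 (cv2) and the standard library are available. Lean on these libraries where they do the work, as an engineer would, in place of code of your own. Each camera call takes 0.05 s, during which the arm holds its last target. There are 200 camera calls.

### The job

Take the hand tamper out of its dish and press it flat and squarely on the sprung plate in the round sample cassette, until the plate bottoms out and stays down level under all three catches when you let up. How deep that is differs from cassette to cassette, so feel for it, and never lean on the plate with more than 25 N. Then stand the tamper upright in its dish again and let go; leave the two sample adapters and the jar where they are.

Things in the scene. Friction and masses are not known exactly. Their poses are not given: they have to be found in the camera images.
- tamper: hand tamper standing upright, 108 mm tall, about 0.32 kg (varies): flat steel disc 44 mm in diameter and 12 mm thick at the bottom, a 20 mm neck, and from 28 to 108 mm above its face a black handle of square section 24 x 24 mm, whose flats are square to the x and y axes. Origin: centre of the flat lower face; z points up along the handle.
- dish: shallow round grey dish fixed to the bench, outside diameter 74 mm, in which the tamper stands: flat floor 4 mm above the bench, inside diameter about 60 mm, rim 10 mm above the bench. Origin: centre of its underside, at bench level.
- cassette: round aluminium cup fixed to the bench on a black base 112 mm wide; bore about 67 mm wide, rim 61 mm above the bench. Round it three black catch housings reach 57 mm out from the axis, 120 degrees apart, the first along its x axis; their screw heads stand 65 mm above the bench. Origin: centre of the underside, at bench level; z up.
- plate: loose round steel plate, 64 mm in diameter, 5 mm thick, 0.125 kg, lying level in the bore on three sprung pins. Origin: centre of its underside, at first 49 mm above the bench; z up. Let go under all catches it stays level with its underside 22 to 34 mm up; not caught it springs back, or stays tilted if only some hold it.
- adapter_a: bystander: turned dark steel sample adapter, 44 mm foot, 42 mm tall, standing. Origin: centre of its foot.
- adapter_b: bystander: the same as the other adapter. Origin: centre of its foot.
- jar: bystander: amber glass jar with black cap, 52 mm in diameter, 75 mm tall. Origin: centre of its underside.
- cassette_mouth (a point): centre of the cassette's rim, on its axis. Below the plate three sprung catches with sloping tops reach into the bore to 28.5 mm from the axis; they yield as the plate passes, then snap over its edge. Their undersides are 27 to 39 mm above the bench, not measured, different each run; the plate meets a hard rubber stop with its top about 1.7 mm below them.
- plate_top (a point): centre of the plate's top face, where the tamper presses. Springs push up with about 4 N at first and 8 N at the bottom; over the catches the force rises to about 11 N, then drops by some 3 N; the stop comes about 8 mm further down. It is hard rubber, about 15 N/mm for 2 mm, then rigid: 14 to 18 N is a firm bottom.
There are look-alikes about, which are no part of the job. Several things have the shape of the cassette; the one meant has the colours described above.

How it is judged (in metres and radians):
On the way, in this order (a step that is already met when the one before it is completed fails the run):
1. the tamper is lifted out of its dish (z of tamper in the frame of dish above 0.02 m), for 0.1 s.
2. the tamper, upright, presses the plate down, level, to where it can be caught (z of plate in the frame of cassette below 0.037 m and angle between plate's own z axis and vertical below 0.05 rad and horizontal distance between plate and cassette below 0.004 m and contact force between tamper and plate above 3 N and angle between tamper's own z axis and vertical below 0.07 rad), for 0.1 s.
At the end, for the whole second after the job is handed in: The plate rests caught under the three catches: underside under 37 mm above the bench, within 0.05 rad of level and 4 mm of the cassette's axis. The tamper stands released in its dish, within 10 mm of its centre, face under 7 mm above the bench, within 0.05 rad of upright, at rest (z of plate in the frame of cassette below 0.037 m and angle between each of plate, tamper's own z axis and vertical below 0.05 rad and horizontal distance between plate and cassette below 0.004 m and horizontal distance between tamper and dish below 0.01 m and z of tamper in the frame of dish below 0.007 m and linear speed of each of tamper, plate below 0.01 m/s); the robot touches nothing.
It fails at once if the tamper is pressed on the plate with more than 25 N (contact force between tamper and plate above 25 N).
It fails at once if the plate is pushed with the fingers instead of the tamper (contact force between the fingers and plate above 1 N).
It fails at once if adapter_a is knocked out of its place (more than 15 mm) or over (distance of adapter_a from where it was at the start of the episode above 0.015 m or angle between adapter_a's own z axis and vertical above 0.35 rad).
It fails at once if adapter_b is knocked out of its place (more than 15 mm) or over (distance of adapter_b from where it was at the start of the episode above 0.015 m or angle between adapter_b's own z axis and vertical above 0.35 rad).
It fails at once if jar is knocked out of its place (more than 15 mm) or over (distance of jar from where it was at the start of the episode above 0.015 m or angle between jar's own z axis and vertical above 0.35 rad).
It also fails if it takes over 72 s, if anything falls off the work surface, if the arm or the gripper's body presses on something with over 40 N, if the wrist force passes 120 N, or if a joint passes its speed limit or range.

## Working session

There is one attempt and no reset: what is moved stays moved. The work goes in short steps, each a Python script; the robot and the scene stay as the last script left them, time stands still between calls to the robot, and variables do not carry over. Pictures are saved under pics/ and viewed, at most 10 in all, crops included, and the job is handed in when it is done.

```bash
ls; mkdir -p pics; cat > h.py <<'E'
import numpy as np, cv2, pickle
from rig import bot
from scipy.spatial.transform import Rotation as R
def rot(q): return R.from_quat([q[1],q[2],q[3],q[0]]).as_matrix()
def cloud(c):
    f=192/np.tan(np.radians(c['fovy'])/2); h,w=c['depth'].shape
    u,v=np.meshgrid(np.arange(w),np.arange(h)); d=c['depth']
    P=np.stack([(u-c['cx'])/f*d,(v-c['cy'])/f*d,d],-1)
    return P@rot(c['attitude']).T+np.array(c['eye'])
def ray(c,u,v,z):
    f=192/np.tan(np.radians(c['fovy'])/2)
    r=rot(c['attitude'])@np.array([(u-c['cx'])/f,(v-c['cy'])/f,1]); e=np.array(c['eye'])
    return e+r*(z-e[2])/r[2]
E
python3 - <<'E'
from h import *
for n in ('top','side'):
    c=bot.read_camera(n); pickle.dump(c,open(n+'.pkl','wb')); cv2.imwrite(f'pics/{n}0.png',cv2.resize(c['image'],(800,600),interpolation=cv2.INTER_CUBIC))
    print(n,c['fovy'],c['cx'],c['cy'],c['eye'],c['attitude'],(c['depth']>0).mean())
s=bot.read_state();print(s)
E
```

```text
pics
top 42.07503665875427 261.2488468781797 197.06193120280076 [ 430.98828465   20.43680145 1201.36251992] [-0.04002008  0.71180054 -0.69951038  0.04923015] 0.9961140950520834
side 54.7338406299803 257.7764993570906 193.25707322728067 [ 476.36624156 -725.65175856  913.54946045] [-0.3586447   0.93111694 -0.0625113   0.02208098] 0.9958597819010416
{'clock': 0.1, 'joint_positions': array([ 1.10238149e+00,  3.00467417e-01,  1.52151480e+00, -1.51391429e-06,
        1.32068696e+00, -6.65858012e-02]), 'qvel': array([ 0.00089003, -0.00144162, -0.00102447,  0.00099193, -0.00044559,
        0.00041794]), 'effort': array([ 2.15918459e-03, -5.44388151e+01, -3.62367010e+01, -4.22170604e-05,
        3.11065152e-03, -3.12515454e-05]), 'ee_pos': array([215.01904056, 506.02856517, 249.75135712]), 'tool_rot': array([-1.41566701e-04,  1.99565322e-01,  9.79884377e-01, -5.19311293e-04]), 'ft_force': array([-0.5201037 , -1.66876364,  0.61381318]), 'moment': array([-0.02539811, -0.01555842, -0.0282176 ]), 'grip_force': 0.0, 'grip_width': 85.16740491105725}
```

View pics/top0.png

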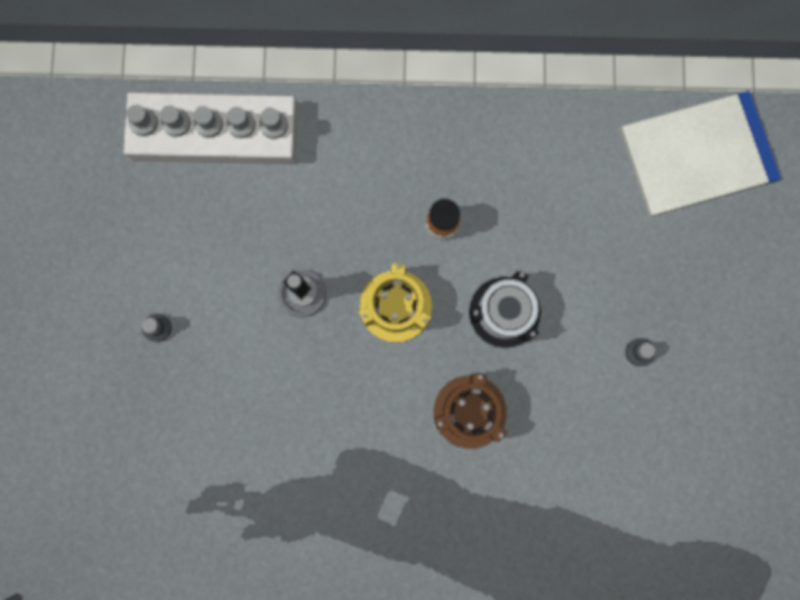

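View pics/side0.png

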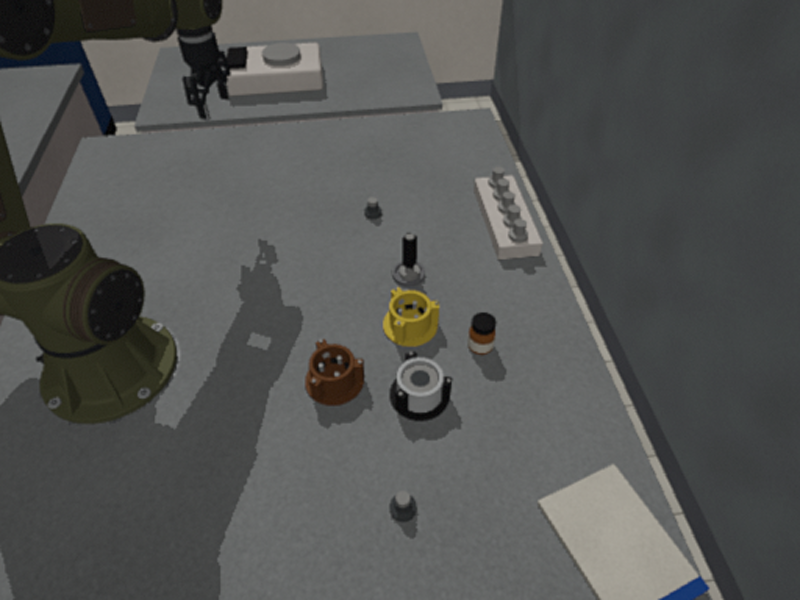

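The top view shows the tamper at about (298,288) in its dish at (303,293). The silver and black cassette is at (507,310), with yellow and brown look-alikes at (396,305) and (470,411). The jar is at (444,217) and the adapters at (155,327) and (643,351). The side view agrees. Next I'll measure from depth.

```bash
cat > m.py <<'E'
from h import *
def circ(p):
    A=np.c_[2*p,np.ones(len(p))]; s=np.linalg.lstsq(A,(p**2).sum(1),rcond=None)[0]
    return s[:2],np.sqrt(s[2]+s[:2]@s[:2])
for n in ('top','side'):
    c=pickle.load(open(n+'.pkl','rb')); P=cloud(c); z=P[...,2]; im=c['image'].astype(int)
    near=lambda x,y,r: np.hypot(P[...,0]-x,P[...,1]-y)<r
    print(n,'bench z',np.median(z[near(500,-200,50)]))
    if n=='top':
        t=ray(c,298*.64,290*.64,20)[:2]; ca=ray(c,507*.64,309*.64,50)[:2]
        others={'jar':(444,215,75),'A':(155,326,42),'B':(643,350,42)}
        for k,(u,v,h) in others.items(): print(k,ray(c,u*.64,v*.64,h/2))
    print('guess',t,ca)
    m=near(*t,50)&(z>60)&(z<125); q=P[m]; print('handle n',m.sum(),'zmax',np.percentile(q[:,2],[50,95,100]))
    m=near(*t,50)&(z>101); q=P[m][:,:2]; print('handle top',len(q),q.mean(0),cv2.minAreaRect(q.astype(np.float32)))
    if n=='top':
      for r0,r1 in((6,14),(3,6)):
        m=near(*t,55)&(z>r0)&(z<r1); q=P[m][:,:2]; print('dish',len(q), cv2.minEnclosingCircle(q.astype(np.float32)))
    # silver rim: bright pixels near z 61
    g=im.min(2)
    m=near(*ca,60)&(z>57)&(z<64)&(g>100); q=P[m][:,:2]; print('rim',len(q),circ(q),cv2.minEnclosingCircle(q.astype(np.float32)),P[m][:,2].mean())
    m=near(*ca,28)&(z>45)&(z<58); q=P[m]; print('plate',len(q),np.median(q[:,2]),q[:,:2].mean(0))
    v,u=np.where(near(*ca,70)&(z>55)); x0,x1,y0,y1=u.min()-8,u.max()+8,v.min()-8,v.max()+8
    a=c['image'][y0:y1,x0:x1]
    v,u=np.where(near(*t,60)&(z>-8)); X0,X1,Y0,Y1=u.min()-3,u.max()+3,v.min()-3,v.max()+3
    b=c['image'][Y0:Y1,X0:X1]; print('crops',x0,y0,X0,Y0,a.shape,b.shape)
    globals()[n]=np.hstack([cv2.resize(k,(400,300),interpolation=cv2.INTER_CUBIC) for k in (a,b)])
cv2.imwrite('pics/crop.png',np.vstack([top,side]))
E
python3 m.py
```

```text
top bench z -0.9164539978733046
jar [723.02788742 -45.87059511  37.5       ]
A [546.3789216  389.17216543  21.        ]
B [ 522.99909684 -352.05159733   21.        ]
guess [605.63583874 175.12196737] [ 578.38053835 -140.654312  ]
handle n 165 zmax [109.89100747 114.12832004 116.37501395]
handle top 124 [603.7889764  169.21564573] ((604.4840087890625, 169.7189178466797), (24.815828323364258, 23.662229537963867), 50.772064208984375)
dish 266 ((599.6049194335938, 175.88107299804688), 41.9117431640625)
dish 144 ((605.725341796875, 173.32749938964844), 54.07137680053711)
rim 333 (array([ 579.50542104, -143.1967252 ]), np.float64(37.80379009195042)) ((582.1775512695312, -145.41139221191406), 52.724571228027344) 59.96201345739104
plate 446 53.05354610544816 [ 578.36453383 -140.6203593 ]
crops 294 166 165 160 (60, 58, 3) (54, 54, 3)
side bench z 0.9333838163246355
guess [605.63583874 175.12196737] [ 578.38053835 -140.654312  ]
handle n 155 zmax [ 93.79622262 115.29617224 117.30354225]
handle top 64 [604.6981449  167.25163468] ((605.6009521484375, 171.06515502929688), (28.6661434173584, 25.131582260131836), 48.16634750366211)
rim 221 (array([ 580.15876099, -142.01234918]), np.float64(37.21282725110521)) ((577.1136474609375, -142.89886474609375), 45.10634994506836) 60.84716009531748
plate 258 54.66588502988151 [ 578.51816109 -140.736234  ]
crops 245 217 242 146 (47, 51, 3) (43, 39, 3)
```

View pics/crop.png

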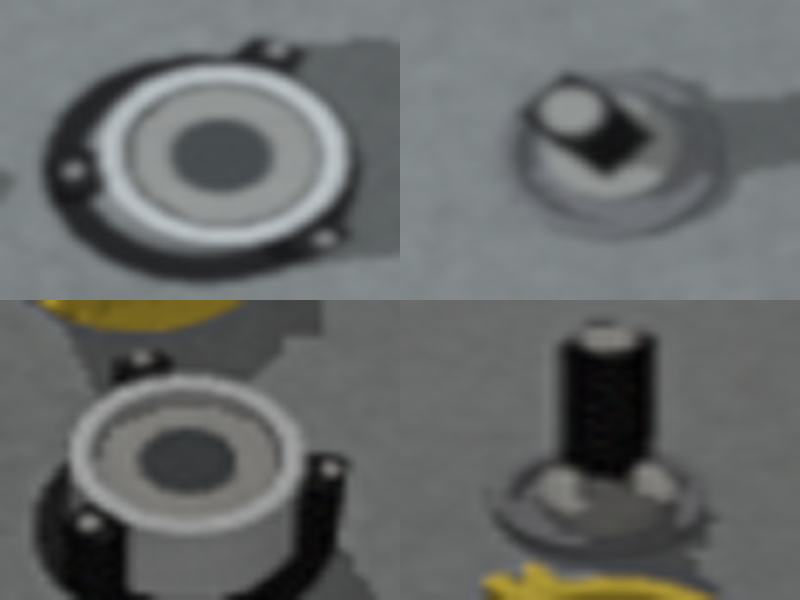

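The crops show the rim ring at (220,155) in the top view, with the plate centred inside it. The handle is rotated about 45–50° and stands upright in the dish. Next I'll refine the rim and dish centres with ray-cast ellipses.

```bash
cat > m2.py <<'E'
from h import *
def rim(c,ca=(579,-142),z=61):
    P=cloud(c); im=c['image']; g=im.min(2)
    near=(np.hypot(P[...,0]-ca[0],P[...,1]-ca[1])<52)&(P[...,2]>40)
    th=np.percentile(g[near],80); 
    out=[]
    for th in (np.percentile(g[near],p) for p in (72,80)):
        m=((g>=th)&near).astype(np.uint8)
        n,l,s,_=cv2.connectedComponentsWithStats(m); k=1+np.argmax(s[1:,4])
        cs,_=cv2.findContours((l==k).astype(np.uint8),cv2.RETR_EXTERNAL,cv2.CHAIN_APPROX_NONE)
        pts=max(cs,key=len)[:,0]; (u,v),ax,_=cv2.fitEllipse(pts)
        W=np.array([ray(c,*p,z)[:2] for p in pts]).astype(np.float32)
        e=cv2.fitEllipse(W)
        out.append((round(float(th)),np.round([u,v],1),np.round(e[0],1),np.round(e[1],1)))
    return out
if __name__=='__main__':
    for n in ('top','side'):
        c=pickle.load(open(n+'.pkl','rb')); print(n,*rim(c),sep='\n ')
        # hough on dark centre spot of plate
        P=cloud(c); g=c['image'].max(2)
        m=((g<105)&(np.hypot(P[...,0]-579,P[...,1]+142)<25)).astype(np.uint8)
        k,l,s,ce=cv2.connectedComponentsWithStats(m)
        i=1+np.argmax(s[1:,4]); print(' spot',s[i,4],ce[i],ray(c,*ce[i],54))
    c=pickle.load(open('top.pkl','rb'))
    print('dish eye',ray(c,194.7,187.4,10),'disc',ray(c,193,186,16))
    # white spot on handle top, z=112
    for n in('top','side'):
        c=pickle.load(open(n+'.pkl','rb'));P=cloud(c);g=c['image'].min(2)
        m=((g>115)&(np.hypot(P[...,0]-604,P[...,1]-170)<25)&(P[...,2]>98)).astype(np.uint8)
        k,l,s,ce=cv2.connectedComponentsWithStats(m); i=1+np.argmax(s[1:,4]); print(n,'cap',s[i,4],ce[i],ray(c,*ce[i],112))
E
python3 m2.py
```

```text
top
 (148, array([325.8, 196.7]), array([ 579.7, -142.1]), array([79.4, 80.2]))
 (161, array([325.8, 196.6]), array([ 579.8, -142.1]), array([77.5, 79.1]))
 spot 158 [325.55696203 196.74050633] [ 580.29996771 -142.59783742   54.        ]
side
 (121, array([268.3, 240.9]), array([ 580.6, -141. ]), array([79.2, 80. ]))
 (134, array([268.3, 240.8]), array([ 580.7, -140.6]), array([77.8, 79.1]))
 spot 113 [268.43362832 241.92920354] [ 581.22606906 -140.57086564   54.        ]
dish eye [602.91394732 166.72025732  10.        ] disc [605.36042205 170.16128649  16.        ]
top cap 48 [187.64583333 179.35416667] [605.82677953 170.31800481 112.        ]
side cap 6 [262.  150.5] [607.64916114 177.00262879 112.        ]
```

```bash
cat >> h.py <<'E'
def q(th): a=np.radians(th+90)/2; return [0,float(np.cos(a)),float(np.sin(a)),0]
def st(t=''):
    s=bot.read_state(); print(t,round(s['clock'],2),np.round(s['ee_pos'],2),'F',np.round(s['ft_force'],2),'M',np.round(s['moment'],2),'w',round(s['grip_width'],2),round(s['grip_force'],1)); return s
E
cat > g.py <<'E'
from h import *
T=[605.3,169.9]
Q=q(50)
bot.move_to(T+[190],Q); st('above')
print(bot.servo_line(T+[85],Q,speed=120,until_force=6)); st('down')
bot.move_gripper(20,grip_force=70); s=st('grip'); 
bot.servo_line(T+[95],Q,speed=40); bot.dwell(.2); st('lift10')
bot.servo_line(T+[190],Q,speed=120); bot.dwell(.3); st('up')
for n in ('top','side'):
    c=bot.read_camera(n); pickle.dump(c,open(n+'1.pkl','wb'))
    P=cloud(c)
    u,v=[(194,187),(262,172)][n=='side']; a=c['image'][v-50:v+40,u-60:u+60]; cv2.imwrite(f'pics/{n}1.png',cv2.resize(a,(800,600),interpolation=cv2.INTER_CUBIC))
a,b=[cv2.resize(cv2.imread(f'pics/{n}1.png'),(400,300)) for n in('top','side')]
cv2.imwrite('pics/g1.png',np.hstack([a,b]))
E
python3 g.py
```

```text
above 1.98 [604.99 170.91 190.24] F [-0.24 -0.22  0.19] M [ 0.01 -0.01  0.02] w 85.42 0.0
False
down 3.0 [605.68 170.02  85.86] F [ 0.54 -0.08 -0.37] M [-0.    0.    0.03] w 85.54 0.0
grip 3.58 [605.36 169.91  85.17] F [-0.37  0.48  2.08] M [-0.08  0.14  0.02] w 23.07 68.5
lift10 4.18 [605.18 169.89  94.74] F [ 0.4  -0.6  -2.75] M [-0. -0. -0.] w 23.12 68.5
up 5.42 [605.22 169.87 189.57] F [-0.89 -0.62 -3.06] M [ 0.04 -0.02  0.06] w 23.5 68.5
```

View pics/g1.png

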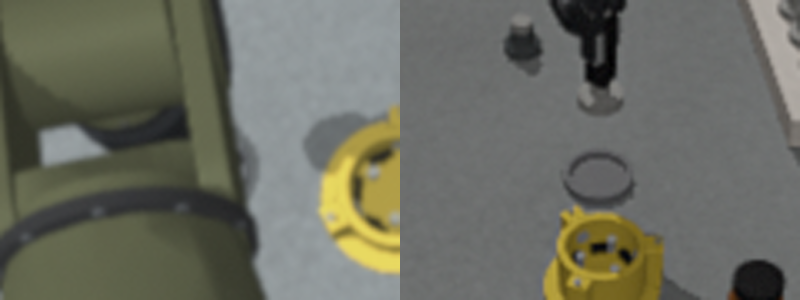

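The tamper is held squarely, with width 23.1 mm, and it hangs clear. The empty dish is centred at panel (599,178) in the side view. Next I'll move over the cassette and check alignment.

```bash
cat > c1.py <<'E'
from h import *
c=pickle.load(open('side1.pkl','rb')); print('dish',ray(c,261.7,175.4,10))
C=[580.2,-141.5]; Q=q(50)
bot.move_to(C+[190],Q); bot.servo_line(C+[160],Q,speed=80); bot.dwell(.3); s=st('over')
for n in ('side','top'):
    c=bot.read_camera(n); pickle.dump(c,open(n+'2.pkl','wb'))
c=pickle.load(open('side2.pkl','rb'))
a=c['image'][190:265,218:318]; cv2.imwrite('pics/c1.png',cv2.resize(a,(800,600),interpolation=cv2.INTER_CUBIC))
E
python3 c1.py
```

```text
dish [605.34781291 164.62188747  10.        ]
over 7.54 [ 580.32 -141.54  160.36] F [ 0.06  0.29 -4.13] M [-0.    0.05  0.06] w 23.18 68.5
```

View pics/c1.png

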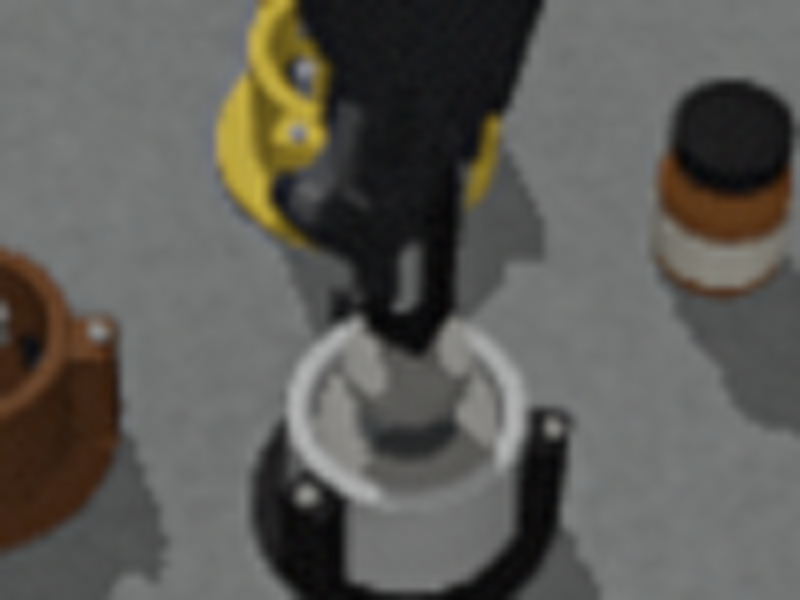

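```bash
cat > c2.py <<'E'
from h import *
def proj(c,p):
    f=192/np.tan(np.radians(c['fovy'])/2); k=rot(c['attitude']).T@(np.array(p)-c['eye']); return k[:2]/k[2]*f+[c['cx'],c['cy']]
c=pickle.load(open('side2.pkl','rb'));P=cloud(c)
for z in (54,61,79,91,110): print(z,np.round((proj(c,[580.2,-141.5,z])-[218,190])*8,0), np.round((proj(c,[558.2,-141.5,z])-[218,190])*8,0)[0], np.round((proj(c,[602.2,-141.5,z])-[218,190])*8,0)[0],np.round((proj(c,[580.2,-163.5,z])-[218,190])*8,0)[1])
z=P[...,2]; 
for v in range(230,248):
    print(v,(v-190+.5)*8,' '.join(f'{int(z[v,u]):3d}' for u in range(254,284)))
E
python3 c2.py
```

```text
54 [401. 418.] 338.0 463.0 471.0
61 [401. 406.] 339.0 464.0 459.0
79 [402. 376.] 339.0 466.0 429.0
91 [403. 356.] 339.0 467.0 409.0
110 [404. 322.] 339.0 469.0 376.0
230 324.0   0   0   1   2   2  48  61  60  93 114 116 122 124 125 128 128 131 124 118 110  93   0   2   2   0  -2   0   0   3   1
231 332.0  -3   0   2   2   2  44  62  90  90 109 110 115 117 121 125 125 126 121 113  91  91  90  62   0   1   1   0  -1   0   0
232 340.0   2   1   2   0  61  62  61  94  92  94 109 111 114 117 117 117 122 115 110  92  93  89  63  64  63   0   2  -1   3   0
233 348.0   1  -2   1  61  63  61  63  94  92  93  92 104 109 114 112 117 117 110  92  91  92  92  93  63  64  60   1   0   0   3
234 356.0   0   1  61  58  63  58  58  89  90  92  90  97 103 103 110 112 111  98  92  90  91  91  91  61  60  62  61   0   1   2
235 364.0  -2   0  64  60  62  55  51  89  91  92  92  92  95  97  99  99  97  94  90  91  94 913  90  56  60  63  63  61   0   1
236 372.0   1  62  59  59  54  53  52  92  89  92  88  90  90  97  95  94  96  93  96  92  88  91  91  54  55  59  60  60   0   2
237 380.0   1  62  61  6
[... 705 characters left out ...]
81  78  55  53  54  56  57  54  54  52  60  61  60
243 428.0  63  61  62  53  53  54  58  53  56  57  55  56  56  55  53  55  55  54  56  57  55  53  52  54  54  55  43  61  61  61
244 436.0  60  62  62  54  54  55  53  51  54  57  57  58  55  53  54  55  57  55  56  53  54  53  54  54  53  53  59  62  62  62
245 444.0  62  62  61  61 913  55  52  54  56  54 913  58  54  53  56  54  57  55  53  55  56  54  55  56  56  55  61  58  61  60
246 452.0  53  61  62  63  53  54  54  57  55  55  53  53  57  58  54  54  55  53  55  54  56  56  53  55  54  62  62  61  61  62
247 460.0  50  60  63  58  61  55  51  54  52  53  55  52  52  56  54  54  52  54  54  52  59  55  57  55  54  63  62  59  57  54
```

Disc columns 261–276 are centred on the rim (268.3 against 268.4), and its height of 91 mm matches. Now a stepped, force-guarded press.

```bash
cat > p.py <<'E'
from h import *
C=[580.2,-141.8]; Q=q(50)
bot.servo_line(C+[140],Q,speed=60); bot.dwell(.3)
F=lambda n=6: np.mean([(bot.dwell(.01),bot.read_state()['ft_force'][2])[1] for _ in range(n)])
f0=F(12); st('pre'); z=140.0; t0=bot.read_state()['clock']
while z>100 and bot.read_state()['clock']-t0<34:
    cur=F()-f0
    dz=1.0 if cur<9 else .5 if cur<12 else .25
    z-=dz
    hit=bot.servo_line(C+[z],Q,speed=6,until_force=max(3.,16.5-cur))
    f=F()-f0; s=bot.read_state()
    print(round(s['clock'],1),'z',round(s['ee_pos'][2],2),'face',round(s['ee_pos'][2]-81.17,2),'F',round(f,1),'M',np.round(s['moment'],2),hit)
    if hit and f<13: z=s['ee_pos'][2]
    if f>=14: break
E
python3 p.py
```

```text
pre 8.53 [ 580.26 -141.83  140.18] F [ 0.18  0.12 -3.6 ] M [0.03 0.03 0.02] w 23.32 68.5
8.9 z 138.97 face 57.8 F -0.9 M [-0.05 -0.01  0.02] False
9.4 z 138.0 face 56.83 F -0.3 M [ 0.02 -0.01  0.03] False
9.8 z 136.95 face 55.78 F -0.6 M [-0.02  0.   -0.06] False
10.2 z 135.96 face 54.79 F -0.5 M [-0.  0.  0.] False
10.6 z 135.17 face 54.0 F 1.4 M [-0.06  0.03 -0.02] False
11.0 z 134.12 face 52.95 F 3.0 M [-0.03  0.08 -0.04] False
11.4 z 133.02 face 51.85 F 3.4 M [-0.1  -0.06 -0.06] False
11.9 z 132.0 face 50.83 F 3.2 M [-0.15 -0.05  0.  ] False
12.3 z 131.02 face 49.85 F 3.7 M [-0.15 -0.11 -0.  ] False
12.7 z 130.01 face 48.84 F 3.5 M [-0.12 -0.2   0.06] False
13.1 z 129.05 face 47.88 F 4.8 M [-0.09 -0.18 -0.05] False
13.5 z 128.04 face 46.87 F 5.6 M [-0.12 -0.13  0.09] False
13.9 z 126.99 face 45.82 F 5.7 M [-0.12 -0.15  0.07] False
14.4 z 125.98 face 44.81 F 6.3 M [-0.1  -0.11  0.02] False
14.8 z 125.01 face 43.84 F 7.0 M [-0.17 -0.15  0.03] False
15.2 z 123.77 face 42.6 F 3.9 M [-0.18 -0.48 -0.01] False
15.6 z 122.9 face 41.73 F 3.4 M [-0.15 -0.38 -0.01] False
16.0 z 121.92 face 40.75 F 4.2 M [-0.14 -0.34 -0.01] False
16.4 z 120.94 face 39.77 F 4.4 M [-0.1  -0.29 -0.  ] False
16.9 z 119.65 face 38.48 F 1.7 M [-0.13 -0.21  0.06] False
17.3 z 118.87 face 37.7 F 2.2 M [-0.07  0.04  0.04] False
17.7 z 118.1 face 36.93 F 5.1 M [-0.03  0.47 -0.05] False
18.1 z 117.0 face 35.83 F 5.6 M [-0.03  0.53  0.03] False
18.5 z 116.47 face 35.3 F 10.5 M [ 0.04  1.   -0.03] False
18.9 z 116.26 face 35.09 F 13.7 M [ 0.1   1.25 -0.03] False
19.2 z 116.14 face 34.97 F 15.0 M [0.12 1.31 0.02] False
```

```bash
cat > c3.py <<'E'
from h import *
for _ in range(3): bot.dwell(.05); s=st('now')
print(s['tool_rot'],q(50))
c=bot.read_camera('side'); pickle.dump(c,open('side3.pkl','wb'))
a=c['image'][190:265,218:318]; cv2.imwrite('pics/c3.png',cv2.resize(a,(800,600),interpolation=cv2.INTER_CUBIC))
P=cloud(c); z=P[...,2]
for v in range(226,252): print(v,' '.join(f'{int(z[v,u]):3d}' for u in range(254,284)))
E
python3 c3.py
```

```text
now 19.27 [ 580.37 -141.86  116.17] F [-5.37  0.89 12.72] M [ 0.15  1.25 -0.03] w 23.48 70.7
now 19.32 [ 580.37 -141.86  116.18] F [-5.22  1.47 12.52] M [0.11 1.31 0.04] w 23.15 70.7
now 19.38 [ 580.36 -141.86  116.17] F [-4.99  0.79 11.59] M [0.12 1.37 0.02] w 23.29 70.7
[ 3.78723443e-04  3.42005247e-01  9.39697966e-01 -1.48968422e-05] [0, 0.3420201433256688, 0.9396926207859083, 0]
226 195 197 197 197 196 197 195 189 186 188 147 149 148 160 164 164 147 142 138 133 128 120   0   0   0   1   3  -1   0   0
227 194 194 197 196 197 197 196 198 190 186 152 149 150 158 159 149 142 139 135 126 121 114  -1   0   2  -2   1  -1  -1   0
228 191 191 194 196 195 196 200 192 188 180 152 148 150 154 154 149 138 135 129 123 120 109   1   4   0   0  -1   0   0   0
229 171 185 191 192 194 192 194 191 183 178 172 152 146 149 149 144 137 130 126 120 112 103   0  -1   0   0  -1   0   4   1
230   1 161 174 183 190 192 188 184 177 174 167 162 143 147 142 140 132 126 121 113 107  -1  -1   2   1   0   1   1   1   1
231   3   1 151 152 913 184 183 177 172 169 163 158 151 139 141 133 125 122 112 108  99  63  6
[... 1809 characters left out ...]
  51  46  48  49  50  47  49  47  47  48  47  48  39  39  37  59  59  65  60  58
247  51  60  61  60  62  34  35  42  46  49  48  47  44  48  46  51  49  50  47  48  45  41  35  35  39  60  62  65  56  60
248  42  55  61  63  60  61  33  37  44  50  47  48  48  47  44  45  46  47  47  49  45  38  39  39  58  61  63  58  49  51
249  38  62  62  61  61  61  62  67  39  42  46  50  48  49  46  45  48  46  47  41  39  36  60  60  61  59  57  54  46  48
250  63  62  62  61  60  62  61  63  61  37  44  44  43  46  45  45  45  42  43  39  60  61  62  62  62  59  56  47  40  44
251  63  65  62  62  60  63  59  60  59  59  61  61  60  62  42  39  60  59  64  61  64  62  62  60  61  54  49  41  36  36
```

View pics/c3.png

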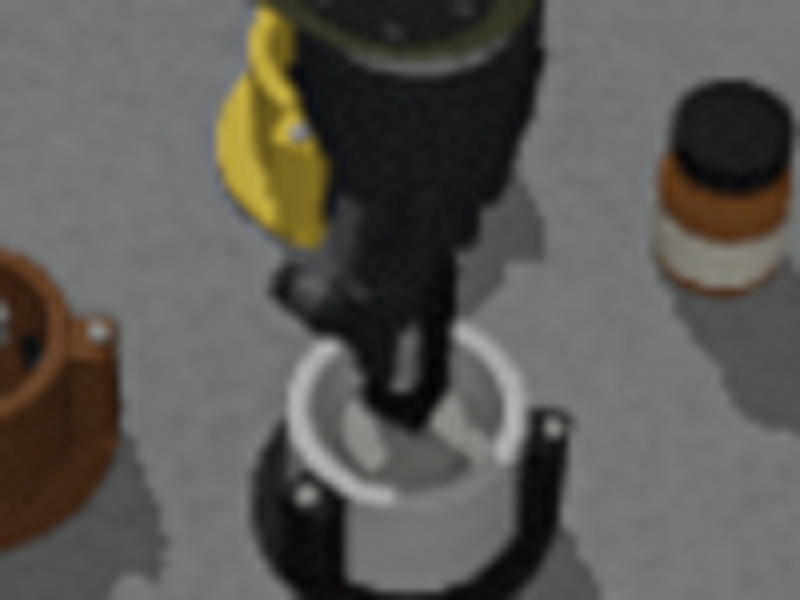

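The disc sits centred at column 268 and the plate shows around it at z of about 35. There is a sideways force of −5 N, so I'll check the plate's tilt by fitting a plane to depth over several frames.

```bash
cat > tilt.py <<'E'
from h import *
def tilt(N=8,ri=25.5,ro=29.5,zl=(22,46),cams=('side',)):
    pts=[]
    for n in cams:
        for _ in range(N):
            P=cloud(bot.read_camera(n)).reshape(-1,3)
            r=np.hypot(P[:,0]-580.7,P[:,1]+141.3)
            pts.append(P[(r>ri)&(r<ro)&(P[:,2]>zl[0])&(P[:,2]<zl[1])])
    p=np.vstack(pts); d=p[:,:2]-[580.5,-141.5]; A=np.c_[d,np.ones(len(d))]
    k=np.ones(len(p),bool)
    for _ in range(4):
        s=np.linalg.lstsq(A[k],p[k,2],rcond=None)[0]; e=p[:,2]-A@s; k=np.abs(e)<4
    print('plate top z',s[2].round(2),'slopes',s[:2].round(4),'n',k.sum(),'std',e[k].std().round(2))
    a=np.degrees(np.arctan2(d[k,1],d[k,0]))
    for b in range(-180,180,45):
        i=(a>=b)&(a<b+45); 
        if i.sum()>3: print('  az',b+22,i.sum(),p[k][i,2].mean().round(1))
if __name__=='__main__': tilt(); st()
E
python3 tilt.py
```

```text
plate top z 36.43 slopes [ 0.0012 -0.033 ] n 186 std 1.64
  az -158 4 36.8
  az -23 30 37.0
  az 22 60 36.0
  az 112 13 35.5
  az 157 76 36.1
 19.82 [ 580.37 -141.85  116.16] F [-5.19  1.02 12.77] M [0.18 1.31 0.01] w 23.29 70.7
```

```bash
cat > up.py <<'E'
from h import *
from tilt import tilt
C=[580.2,-141.8]; Q=q(50)
for z in (116.5,117,117.5,118,118.5,119,120,122,125):
    bot.servo_line(C+[z],Q,speed=10); bot.dwell(.05); s=st()
bot.servo_line([580.2,-141.8,190],Q,speed=120)
bot.servo_line([560,60,190],Q,speed=200); bot.dwell(.2); st('away')
tilt(3,8,29.5,(15,60),('side','top'))
c=bot.read_camera('side'); a=c['image'][200:265,228:314]
d=bot.read_camera('top'); b=d['image'][165:230,283:369]
cv2.imwrite('pics/up.png',np.hstack([cv2.resize(k,(400,300),interpolation=cv2.INTER_CUBIC) for k in (a,b)]))
E
python3 up.py
```

```text
20.15 [ 580.28 -141.82  116.62] F [-2.69  0.44  5.48] M [0.03 0.75 0.05] w 23.28 69.5
 20.45 [ 580.23 -141.78  116.89] F [-1.86 -0.17  2.85] M [-0.04  0.39  0.  ] w 23.49 69.4
 20.75 [ 580.21 -141.8   117.46] F [-1.14  0.56  1.69] M [ 0.01  0.41 -0.02] w 23.57 69.3
 21.05 [ 580.2  -141.79  117.98] F [-1.03  0.32  2.07] M [ 0.01  0.36 -0.04] w 23.23 69.3
 21.35 [ 580.19 -141.79  118.48] F [-1.22  0.14  2.95] M [-0.01  0.31  0.04] w 23.37 69.2
 21.65 [ 580.17 -141.76  118.79] F [-0.06 -0.27 -1.98] M [-0.02 -0.02 -0.04] w 23.06 68.7
 21.95 [ 580.13 -141.78  119.86] F [-1.04 -0.29 -2.42] M [ 0.03 -0.01  0.06] w 23.28 68.6
 22.35 [ 580.22 -141.79  122.04] F [ 0.01 -0.24 -3.08] M [ 0.04 -0.01  0.02] w 23.45 68.6
 22.85 [ 580.18 -141.78  124.97] F [-0.51  0.04 -3.93] M [-0.06 -0.02  0.01] w 23.08 68.6
away 24.91 [560.09  59.29 189.95] F [-0.64 -0.06 -2.6 ] M [ 0.01 -0.04  0.03] w 23.2 68.5
plate top z 37.46 slopes [-0.0042  0.0173] n 1793 std 1.86
  az -158 204 37.5
  az -113 196 37.0
  az -68 195 37.2
  az -23 227 37.3
  az 22 251 37.6
  az 67 236 37.8
  az 112 239 37.7
  az 157 245 37.8
```

View pics/up.png

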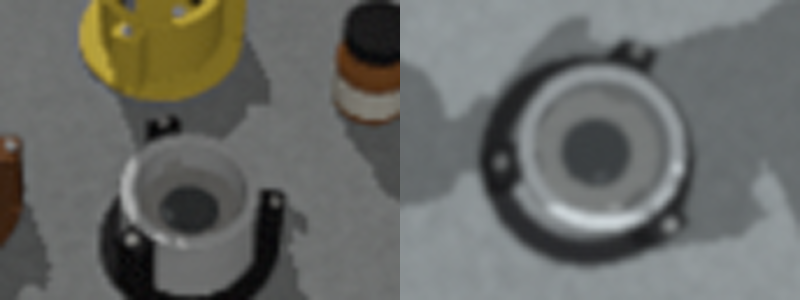

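The plate stays down: its top is at 37.4 mm (underside about 32.4) and level within noise, and the contact force vanished about 2 mm above the stop. Now I'll return the tamper.

```bash
cat > r.py <<'E'
from h import *
from tilt import tilt
D=[604.3,166.8]; Q=q(50)
bot.servo_line(D+[190],Q,speed=150)
bot.servo_line(D+[95],Q,speed=80); bot.dwell(.3); st('near')
h=bot.servo_line(D+[84.5],Q,speed=10,until_force=3); print(h); s=st('down')
bot.move_gripper(60); st('open')
bot.move_gripper(85)
bot.servo_line(D+[190],Q,speed=100)
bot.move_to([350,300,260],Q); bot.dwell(.3); st('away')
for n in ('side','top'): 
    tilt(5,8,29.5,(15,60),(n,))
c=bot.read_camera('side'); a=c['image'][140:200,222:302]
d=bot.read_camera('top'); b=d['image'][150:220,150:244]
cv2.imwrite('pics/r.png',np.hstack([cv2.resize(k,(400,300),interpolation=cv2.INTER_CUBIC) for k in (a,b)]))
P=cloud(d); m=(np.hypot(P[...,0]-604,P[...,1]-167)<45)&(P[...,2]>101); k=P[m]; print('cap',k.mean(0),cv2.minAreaRect(k[:,:2].astype(np.float32)))
E
python3 r.py
```

```text
near 27.86 [604.35 166.82  95.18] F [ 0.83 -0.06 -3.09] M [-0.02  0.02  0.02] w 23.2 68.5
True
down 28.77 [604.29 166.82  85.19] F [0.73 0.64 7.25] M [-0.05  0.08  0.03] w 23.08 69.9
open 29.21 [603.57 166.64  83.91] F [ 0.13  0.33 -0.63] M [-0.02  0.01 -0.01] w 59.87 0.0
away 32.23 [350.44 299.78 259.71] F [-0.35 -0.02  0.58] M [-0.01 -0.02 -0.06] w 85.2 0.0
plate top z 38.68 slopes [ 0.     -0.0069] n 1038 std 1.55
  az -158 100 38.6
  az -113 68 38.8
  az -68 74 39.0
  az -23 139 38.7
  az 22 164 38.6
  az 67 164 38.5
  az 112 157 38.7
  az 157 172 38.6
plate top z 36.84 slopes [-0.0005  0.0036] n 2053 std 1.87
  az -158 243 36.9
  az -113 268 36.8
  az -68 249 36.7
  az -23 239 36.8
  az 22 268 36.9
  az 67 271 36.9
  az 112 255 37.0
  az 157 260 36.8
cap [602.34815842 165.42725054 110.9115201 ] ((602.5810546875, 166.16278076171875), (24.00560760498047, 23.52435302734375), 47.167442321777344)
```

View pics/r.png

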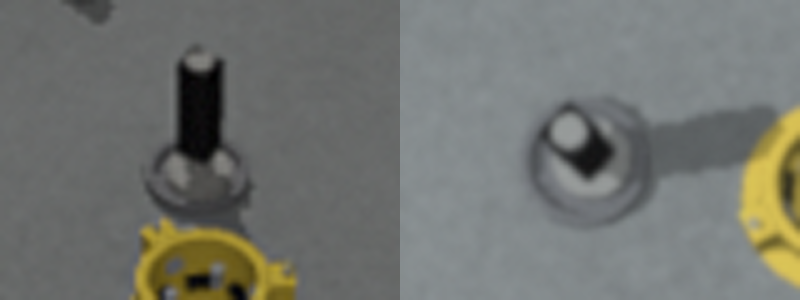

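The tamper stands upright and centred in its dish, with the side panel at (200,170) and the top panel at (590,160). Both cameras show the plate level within 0.01 rad. I'm handing the job in.

```bash
python3 -c "
from rig import bot
print(bot.finish_job())"
```

```text
the job is handed in; nothing more can be done
None
```

I pressed the plate to its stop at a measured 16 N or so (limit 25 N); it stayed down level, underside about 32 mm up. I then stood the tamper back in its dish, let go and handed the job in, but the hand-in call gave no verdict.

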